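# Wedge the whetstone fast in its holder

## Robot

A 6-joint arm with a two-finger parallel gripper is mounted at the origin on a cart in front of the work surface, level with it; the furniture and walls round the work are solid. World frame = base frame: x ahead of the robot, y to its left, z up, the work surface at z = 0. Lengths are in m, angles in degrees, forces in N, time in s.
With the tool pointing down it reaches from about 0.35 to 0.85 m from the base axis. Payload 8.1 kg.
Tool frame: the origin (TCP) lies between the finger pads; the fingertips stand 17 mm ahead of it and the grasp point (between the pads) lies 2 mm behind it; z points along the fingers, y is the direction in which the jaws open and shut (so a half turn about z gives the same grasp; the last joint's range is limited). The gripper opens to 93 mm and grips with 3 to 60 N. Pads are 15 mm wide; open, the fingers measure 128 mm over their backs; the gripper's body (75 mm by 188 mm) begins 65 mm behind the grasp point.
Start: joints at [61.513, 7.471, 85.268, -0, 87.261, -4.893], TCP at [0.24, 0.55, 0.236] pointing down, gripper open.
Joint ranges: [-169.43, 169.43], [-51.17, 129.36], [1.28, 143.12], [-76.62, 256.62], [0, 156.53], [-152.29, 152.29]. Speed limits (degrees/s): [136.94, 136.94, 159.86, 180, 180, 180].

## Interface

Orientations are given as a 3x3 rotation matrix whose columns are the frame's x, y, z axes.
In Python, from plant import robot, imaging, job_done gives the robot as it stands. The module is installed in compiled form; this text tells all that it offers.
- The arm moves only by the tool move_arm, never from a script. Its argument "plan" is one flat list of numbers, 7 for each row, row after row: the opening, from 0 (shut) to 1 (fully open), then the shift along the tool's x, y, z in mm, then the turn, a rotation vector about the tool's x, y, z in rad. In form: [hand, tx, ty, tz, wx, wy, wz, hand, tx, ty, tz, wx, wy, wz, ...]. A call has 1 to 12 rows; each row shifts and turns the pose as measured when the row begins, along the tool's axes as they then stand; what a row does not reach is not made up. A row lasts 1/12 s, in which the tool goes at most 41.7 mm and 7.16 degrees, less where a joint would pass 70% of its speed; a pose out of reach is approached as far as the arm can. A call is refused whole if a number of a shift passes 41.7 or a number of a turn 0.125, either way. A call with a gripper value outside its range is refused whole. The fingers move at their own pace and stop on an object; "squeeze" is the grip in N (left out, the last holds). Time passes only in rows, so rows that do not move let the fingers close. It gives the time, the measured TCP pose, the force and the opening at its end, in the units of the state.
- robot.get_obs(): the state, without advancing time (a new reading comes with each control period).
- imaging.capture(name): name is "side" or "top" or "wrist"; returns a dict with "color" (420x560x3 uint8, red, green, blue), "K" (3x3 intrinsics, pixels), "eye" and "orientation" of the camera in the world. Camera axes: x right, y down, z forward; pixel columns grow to the right and rows downward; lengths in m; the calibration is good to about 2 mm. A picture is of the moment at which its call begins. There is no depth.
- job_done(): hands the job in, once; it reports no verdict.
The state is a dict: "time": time; "qpos": joint angles; "dq": joint speeds; "tau": joint torques, N m; "eef_pos": TCP position; "tool_rot": TCP orientation; "contact_force": force on the tool from outside, world axes, zero at the start; "ft_torque": the same for the moment, N m; "gripper_width": opening from 0.0 (shut) to 1.0 (fully open).
Only numpy, scipy, OpenCV 4.12 (cv2) and the standard library are available. Lean on these libraries where they do the work, as an engineer would, in place of code of your own. Each camera call takes 0.05 s, during which the arm holds its last target. There are 200 camera calls.

## Task

The gravers are due for sharpening: lay the whetstone lying nearest to you flat in its wooden holder, one end up against the end stop, then push the loose wedge, thin end first, into the tapering gap beside it until you feel it bite and it holds the stone tight against the fence by itself. Hand-tight is enough: do not ram the wedge, and leave the two gravers and the loupe where they lie.

Things in the scene. Friction and masses are not known exactly. Their poses are not given: they have to be found in the camera images.
- stone_holder: pale wooden holder with dark rails, fixed: base board 235 x 120 mm whose upper face (the floor for stone and wedge) is 14 mm above the table. Origin on its underside, 105 mm from the end-stop edge, mid-width; x runs along it from the open end (robot's side, x=-130 mm) to the end stop, y to the fence, z up. Tapered cheek on the -y side. The stone belongs with its centre at x=14, y=14.5 mm.
- stop_face (a point): point on the holder: foot of the end stop's inner face, x=90 mm in the holder's frame, where the middle of the stone's end comes. The stop is 12 mm high above the floor and runs from y=-25 to 60 mm
- fence_face (a point): point on the holder: foot of the straight fence's inner face, y=40 mm in the holder's frame. The fence is 10 mm high above the floor, runs from x=-50 to 90 mm and is faced with black rubber that gives about 1 mm at 60 N
- gap_mouth (a point): point on the holder's floor amid the wide mouth of the gap between stone and tapered cheek: holder frame x=-60, y=-23 mm. Stone home (its side at y=-11), the gap is 22.9 mm wide here and 4.5 mm at x=60 (cheek 12 mm high, taper 1 in 6.5). But the cheek, screwed on through slots, may sit up to 2.8 mm nearer or farther, hard to see, so where the wedge bites shifts up to 18 mm either way
- whetstone: dark grey whetstone, 51 x 152 x 22 mm, about 0.39 kg, lying on the table (a similar one farther back, beside the hinged box, stays there). Origin at the centre of its underside; x across its 51 mm, y along its 152 mm, z up. In the holder its length lies along the holder's x (either end first), one end at the stop, one side at the fence; it stands 10 mm or more above fence, stop and cheek
- wedge: loose waxed wooden wedge, 150 mm long, 14 mm high, 30 g, lying right way up. Origin mid-length on its underside; x points to the thin end (9.1 mm thick, x=75). Its tail, x=-75 to -35, is parallel, 26 mm thick, half-round at the end: grip there. Straight side, the plane y=9 mm, goes to the stone; the other is at y=-17 along the tail, then slopes to y=0 at the thin end, like the cheek
- wedge_butt (a point): tail end of the wedge (x=-75, y=-4 mm of the wedge), 7 mm up: push here, along the holder's x. In place, the wedge's origin is at y=-20 and it bites with the tail end at about x=-120 mm in the holder's frame, up to 18 mm either way. It slides freely (askew it may stick early: let go, push again), then resists 3 to 5 N more per mm; a push of 8 to 14 N makes it hold; above about 20 N it is rammed
- bound_graver: bystander: steel graver with bound handle, 158 mm long, lying on the table left of the holder; origin at the centre of its underside
- bamboo_graver_1: bystander: slender graver with bamboo handle, 152 mm long, lying left of the holder; origin at the centre of its underside
- loupe: bystander: black eye loupe, 38 mm across and 30 mm high, right of the holder's far end; origin at the centre of its underside
Not all that is in view belongs to the job. Of the things shaped like the wedge, the wooden one is meant.

How it is judged:
By the outcome, as a careful person would: the job done as asked, in the order asked, and still so for the second after the job is handed in, with the robot touching nothing.
It also fails if it takes over 72 s, if anything falls off the work surface, if the arm or the gripper's body presses on something with over 40 N, if the wrist force passes 120 N, or if a joint passes its speed limit or range.

## Working session

There is one attempt and no reset: what is moved stays moved. The work goes in short steps, Python scripts to look and compute and a tool call to move; the robot and the scene stay as the last step left them, time stands still between calls to the robot, and variables do not carry over. Pictures are saved under pics/ and viewed, about 8 in all and at most 12, crops included, and the job is handed in when it is done.

Besides the shell and the picture viewer there is one more tool, called after "Call:" as a command line: name --argument value ..., lists and objects as JSON in quotes. move_arm: Moves the arm, as the interface text tells. Its arguments: {"type":"object","properties":{"plan":{"type":"array"},"squeeze":{"type":"number"}},"required":["plan"]}

```bash
mkdir -p pics; cat > h.py <<'E'
import numpy as np, cv2
from plant import robot, imaging, job_done
def cap(n,f=None):
    c=imaging.capture(n)
    if f: cv2.imwrite('pics/'+f,c['color'][:,:,::-1])
    return c
def ray(c,px,z):
    px=np.atleast_2d(np.array(px,float)); K=np.array(c['K']);R=np.array(c['orientation']);e=np.array(c['eye'])
    d=np.c_[(px[:,0]-K[0,2])/K[0,0],(px[:,1]-K[1,2])/K[1,1],np.ones(len(px))]@R.T
    return e+d*((z-e[2])/d[:,2])[:,None]
def proj(c,P):
    P=np.atleast_2d(P);K=np.array(c['K']);R=np.array(c['orientation']);e=np.array(c['eye'])
    q=(P-e)@R; return np.c_[q[:,0]/q[:,2]*K[0,0]+K[0,2],q[:,1]/q[:,2]*K[1,1]+K[1,2]]
E
python3 - <<'E'
from h import *
t=cap('top');s=cap('side')
for n,c in(('top',t),('side',s)): print(n,c['K'],c['eye'],c['orientation'])
cv2.imwrite('pics/a_top.png',cv2.resize(t['color'][:,:,::-1],(800,600),interpolation=cv2.INTER_CUBIC))
cv2.imwrite('pics/a_side.png',s['color'][:,:,::-1])
o=robot.get_obs();print(o['time'],o['eef_pos'],o['tool_rot'],o['contact_force'])
E
```

```text
top [[392.22048233   0.         275.31334608]
 [  0.         392.22048233 206.66780913]
 [  0.           0.           1.        ]] [ 0.4698052  -0.04213306  0.91012977] [[-0.02386957 -0.98788069  0.15336882]
 [-0.99959024  0.02600845  0.01195453]
 [-0.01579854 -0.15302063 -0.9880967 ]]
side [[389.30987583   0.         277.08785736]
 [  0.         389.30987583 206.69198395]
 [  0.           0.           1.        ]] [0.53497724 0.78355574 0.51035104] [[-0.9981982  -0.03672945  0.04744786]
 [-0.05940224  0.49329648 -0.8678306 ]
 [ 0.00846908 -0.86908545 -0.49458947]]
0.1 [0.23988501 0.54941936 0.23469147] [[-9.16415132e-01  4.00228284e-01 -7.92042690e-04]
 [ 4.00229047e-01  9.16413931e-01 -1.48931597e-03]
 [ 1.29772580e-04 -1.68183018e-03 -9.99998577e-01]] [-0.85106762  0.1345386   0.05048408]
```

View pics/a_top.png

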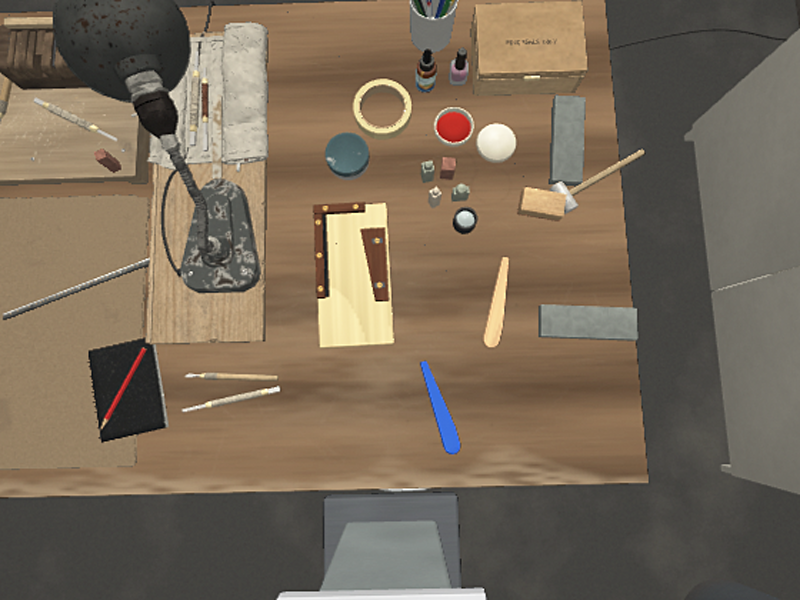

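View pics/a_side.png

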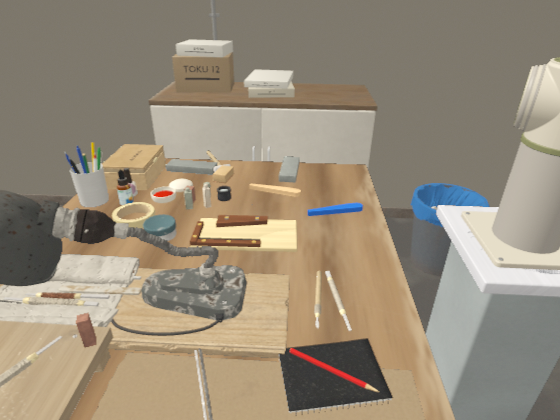

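The top view (800-px scale) shows the two candidates of each kind:
- **Stones:** one at (588,322), and one at (568,138) beside the hinged box. The near one at (588,322) is meant.
- **Wedges:** a wooden one at (497,302) and a blue one at (440,408). The wooden one is meant.
- **Holder:** at (355,275), with the fence on the left, the stop at the far end and the cheek on the right.

Next I'll measure them.

```bash
cat > m.py <<'E'
from h import *
def meas(c,mask,z,seed):
    n,l,st,ce=cv2.connectedComponentsWithStats(cv2.morphologyEx(mask.astype(np.uint8),cv2.MORPH_OPEN,np.ones((3,3))))
    k=l[seed[1],seed[0]]
    if not k: return None
    cn=max(cv2.findContours((l==k).astype(np.uint8),0,1)[0],key=cv2.contourArea)[:,0]
    W=ray(c,cn,z)[:,:2]
    r=cv2.minAreaRect((W*1000).astype(np.float32)); return W,r,st[k]
E
python3 - <<'E'
from m import *
c=cap('top');im=c['color'];hsv=cv2.cvtColor(im,cv2.COLOR_RGB2HSV)
H,S,V=[hsv[...,i].astype(int) for i in range(3)]
for p in((412,225),(348,215),(345,200),(240,230),(225,190),(262,185),(330,260),(450,225),(440,250)):print(p,hsv[p[1],p[0]])
def sh(n,mask,z,seed):
    r=meas(c,mask,z,seed)
    if r is None: print(n,'none');return
    print(n,r[1],r[2]); print(np.round(cv2.boxPoints(r[1]),1).tolist())
sh('stone',(S<60)&(V>60),.022,(412,225))
sh('wedge',(V>190)&(S>60)&(H<25),.014,(348,225))
sh('holder',(V>190)&(S>40)&(H<35),.014,(245,225))
# table edge right at row 225
print('edge',ray(c,[(440,200),(447,250),(445,225)],0))
crop=np.hstack([cv2.resize(im[140:250,215:285,::-1],None,fx=5,fy=5,interpolation=2),cv2.resize(im[170:280,330:420,::-1],None,fx=5,fy=5,interpolation=2)])
print(crop.shape);cv2.imwrite('pics/b.png',crop)
E
```

```text
(412, 225) [ 47  16 141]
(348, 215) [ 20  90 247]
(345, 200) [ 14 105 107]
(240, 230) [ 24  75 245]
(225, 190) [ 10 143 102]
(262, 185) [ 10 139 103]
(330, 260) [ 14 105 121]
(450, 225) [15 21 72]
(440, 250) [ 14 105 126]
stone ((637.3938598632812, -77.16937255859375), (1301.233642578125, 969.7230224609375), 88.9548568725586) [    0     0   560   420 85339]
[[140.6999969482422, -718.7999877929688], [1110.300048828125, -736.5], [1134.0, 564.5], [164.5, 582.2000122070312]]
wedge ((594.414794921875, -201.6548614501953), (24.80036735534668, 148.56651306152344), 74.79989624023438) [339 180  17  63 536]
[[519.5, -194.10000610351562], [662.7999877929688, -233.10000610351562], [669.4000244140625, -209.1999969482422], [526.0, -170.1999969482422]]
holder ((646.9081420898438, 33.76266860961914), (233.33950805664062, 118.66531372070312), 1.750293254852295) [ 223  142   53  101 3531]
[[528.5, 89.5], [532.0999755859375, -29.100000381469727], [765.2999877929688, -22.0], [761.7000122070312, 96.5999984741211]]
edge [[ 0.61671017 -0.41659403  0.        ]
 [ 0.50018744 -0.42233439  0.        ]
 [ 0.55778528 -0.42294182  0.        ]]
(550, 800, 3)
```

View pics/b.png

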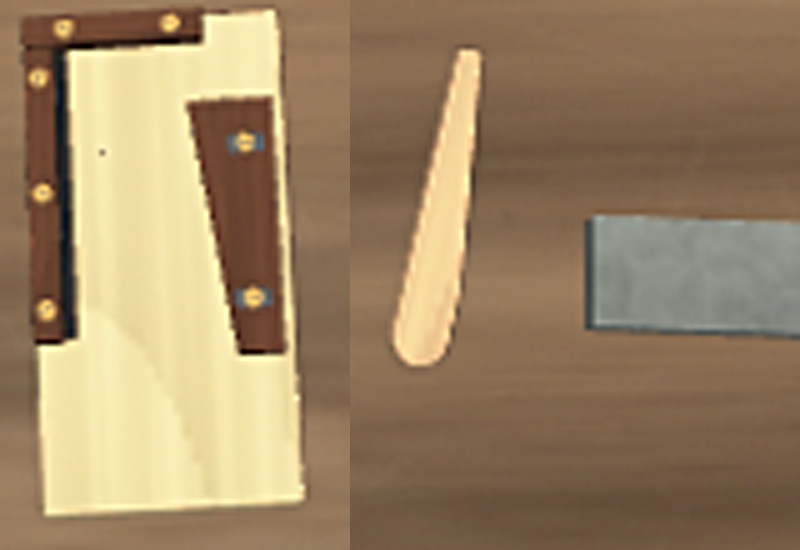

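The crop shows the pale holder with dark rails and a black-faced fence on the left, the wooden wedge with its thin end far, and the near stone running to the table edge. These fit the description; the blue wedge isn't wooden and the far stone lies by the box. Next I'll fix the stone mask and work out the gripper targets.

```bash
cat >> h.py <<'E'
def go(tgt,ang=None):
    "tgt TCP world m; ang = world angle (deg) of tool y; prints shift in tool axes (mm) and rotvec (rad)"
    from scipy.spatial.transform import Rotation as Ro
    o=robot.get_obs();R=np.array(o['tool_rot']);p=np.array(o['eef_pos'])
    d=R.T@(np.array(tgt)-p)*1000
    cur=np.degrees(np.arctan2(R[1,1],R[0,1]))
    if ang is None: ang=cur
    a=np.radians(ang);y=np.array([np.cos(a),np.sin(a),0]);z=np.array([0,0,-1.]);G=np.c_[np.cross(y,z),y,z]
    w=Ro.from_matrix(R.T@G).as_rotvec()
    print('t',round(o['time'],2),'pos',np.round(p,4),'ang',round(cur,2),'tilt',np.round(R[:2,2],4),'F',np.round(o['contact_force'],2),'grip',round(o['gripper_width'],3),'q6',round(o['qpos'][5],1))
    print('shift tool mm',np.round(d,1),'rotvec',np.round(w,4))
def ext(v,k):
    """one short note"""
E
sed -i '/^def ext/,$d' h.py
python3 - <<'E'
from m import *
c=cap('top');im=c['color'];hsv=cv2.cvtColor(im,cv2.COLOR_RGB2HSV)
H,S,V=[hsv[...,i].astype(int) for i in range(3)]
m=(S<45)&(V>95)&(V<190); m[:,460:]=0; m[:200]=0; m[260:]=0;m[:,:360]=0
r=meas(c,m,.022,(412,225)); print(r[1],r[2]);print(np.round(cv2.boxPoints(r[1]),1).tolist())
ce=r[1][0]
go([ce[0]/1000,ce[1]/1000,.13],0)
E
```

```text
((557.7613525390625, -339.2608642578125), (152.42849731445312, 50.50061798095703), 86.39212799072266) [ 378  213   69   25 1502]
[[527.7999877929688, -413.70001220703125], [578.2000122070312, -416.8999938964844], [587.7999877929688, -264.79998779296875], [537.4000244140625, -261.6000061035156]]
t 0.2 pos [0.24   0.5496 0.235 ] ang 66.41 tilt [-0.0006 -0.001 ] F [ 0.92 -0.15 -0.24] grip 0.999 q6 -4.9
shift tool mm [-647.  -687.2  105.7] rotvec [-1.100e-03  6.000e-04  1.159e+00]
```

Call:
move_arm --plan '[1,0,0,0,0,0,0.122,1,0,0,0,0,0,0.122,1,0,0,0,0,0,0.122,1,0,0,0,0,0,0.122,1,0,0,0,0,0,0.122,1,0,0,0,0,0,0.122,1,0,0,0,0,0,0.122,1,0,0,0,0,0,0.122,1,0,0,0,0,0,0.122,1,0,0,0,0,0,0.122,1,0,0,0,0,0,0]'

```text
time: 1.12
eef_pos: [0.2391, 0.5479, 0.2314]
tool_rot: [[0.095, 0.995, -0.004], [0.995, -0.095, -0.006], [-0.007, -0.003, -1.0]]
contact_force: [0.6, 0.6, 1.1]
gripper_width: 1.003
```

Call:
move_arm --plan '[1,-36,15.5,0,0,0,0,1,-36,15.5,0,0,0,0,1,-36,15.5,0,0,0,0,1,-36,15.5,0,0,0,0,1,-36,15.5,0,0,0,0,1,-36,15.5,0,0,0,0,1,-36,15.5,0,0,0,0,1,-36,15.5,0,0,0,0,1,-36,15.5,0,0,0,0,1,-36,15.5,0,0,0,0,1,-36,15.5,0,0,0,0,1,-36,15.5,0,0,0,0]'

```text
time: 2.12
eef_pos: [0.3953, 0.0911, 0.2295]
tool_rot: [[0.026, 1.0, -0.005], [1.0, -0.026, -0.009], [-0.01, -0.005, -1.0]]
contact_force: [0.6, -0.6, 1.2]
gripper_width: 1.0
```

Call:
move_arm --plan '[1,-36,15.5,0,0,0,0,1,-36,15.5,0,0,0,0,1,-36,15.5,0,0,0,0,1,-36,15.5,0,0,0,0,1,-36,15.5,0,0,0,0,1,-36,15.5,0,0,0,0,1,-36,15.5,0,0,0,0,1,-36,15.5,0,0,0,0,1,-36,15.5,0,0,0,0,1,-36,15.5,0,0,0,0,1,-36,15.5,0,0,0,0,1,0,0,0,0,0,0]'

```text
time: 3.12
eef_pos: [0.5677, -0.335, 0.2297]
tool_rot: [[-0.025, 1.0, -0.003], [1.0, 0.025, -0.009], [-0.009, -0.003, -1.0]]
contact_force: [0.1, 0.0, -0.8]
gripper_width: 0.996
```

```bash
python3 - <<'E'
from h import *
go([.5578,-.3393,.15],-3.6)
E
```

```text
t 3.12 pos [ 0.5677 -0.335   0.2297] ang 1.41 tilt [-0.0027 -0.009 ] F [ 0.13  0.04 -0.79] grip 0.996 q6 -36.1
shift tool mm [-3.3 -9.8 79.7] rotvec [-0.0026  0.0091  0.0875]
```

Call:
move_arm --plan '[1,-1.5,-5,30,0,0.009,0.088,1,-1.5,-5,30,0,0,0,1,0,0,19,0,0,0,1,0,0,0,0,0,0]'

```text
time: 3.45
eef_pos: [0.5579, -0.3424, 0.1468]
tool_rot: [[0.055, 0.999, -0.002], [0.999, -0.055, 0.0], [0.0, -0.002, -1.0]]
contact_force: [0.4, 0.1, -1.0]
gripper_width: 1.001
```

```bash
python3 - <<'E'
from h import *
go([.5578,-.3393,.03],-3.6)
c=cap('wrist','c.png');print(c['eye'],c['orientation'])
print(proj(c,[[.5578,-.3393,.022]]))
im=c['color'];hsv=cv2.cvtColor(im,cv2.COLOR_RGB2HSV)
from m import meas
m=(hsv[...,1]<45)&(hsv[...,2]>95)&(hsv[...,2]<190)
p=proj(c,[[.5578,-.3393,.022]])[0].astype(int)
try:
    r=meas(c,m,.022,p);print(r[1],r[2])
except Exception as e: print(e)
E
```

```text
t 3.45 pos [ 0.5579 -0.3424  0.1468] ang -3.13 tilt [-0.0021  0.0003] F [ 0.44  0.09 -1.05] grip 1.001 q6 -32.8
shift tool mm [  3.1  -0.  116.8] rotvec [-0.0021 -0.0002  0.0082]
[ 0.56331826 -0.25725109  0.29710945] [[ 9.98533162e-01 -5.14188446e-02 -1.69595738e-02]
 [-5.41387543e-02 -9.52370862e-01 -3.00097879e-01]
 [-7.21117684e-04  3.00575854e-01 -9.53757640e-01]]
[[277.87812066 203.04383363]]
((558.5662231445312, -365.82757568359375), (205.921630859375, 209.02430725097656), 86.9283447265625) [  159    98   244   250 16126]
```

View pics/c.png

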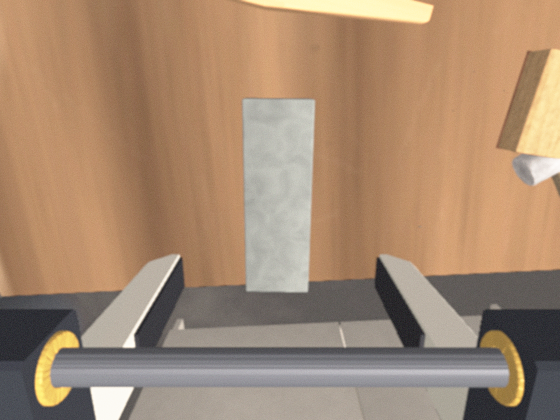

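Wrist view: the stone's top corners are at about (244,98), (315,98), (309,292) and (246,291), centred between the fingers. It overhangs the table edge (row 285) slightly.

```bash
python3 - <<'E'
from h import *
c=cap('wrist')
W=ray(c,[(244,98),(315,98),(309,292),(246,291)],.022)*1000;print(W.round(1),W.mean(0))
go([W[:,0].mean()/1000,W[:,1].mean()/1000,.030],-3.6)
E
```

```text
[[ 538.8 -262.    22. ]
 [ 588.6 -264.7   22. ]
 [ 579.8 -418.    22. ]
 [ 528.  -414.3   22. ]] [ 558.7847469  -339.75188678   22.        ]
t 3.55 pos [ 0.5596 -0.3431  0.1512] ang -3.16 tilt [ 0.0018 -0.0025] F [ 0.43 -0.79 -0.19] grip 0.998 q6 -32.8
shift tool mm [  3.6  -1.2 121.2] rotvec [0.0019 0.0024 0.0077]
```

Call:
move_arm --plan '[1,1.8,-0.6,30,0.001,0.001,0.004,1,1.8,-0.6,30,0.001,0.001,0.004,1,0,0,30,0,0,0,1,0,0,15,0,0,0,1,0,0,8,0,0,0,1,0,0,0,0,0,0]'

```text
time: 4.05
eef_pos: [0.5693, -0.3439, 0.0527]
tool_rot: [[0.051, 0.999, 0.021], [0.999, -0.05, -0.015], [-0.014, 0.021, -1.0]]
contact_force: [0.3, 0.4, 0.1]
gripper_width: 1.001
```

```bash
python3 - <<'E'
from h import *
go([.5588,-.3398,.031],-3.6)
E
```

```text
t 4.05 pos [ 0.5693 -0.3439  0.0527] ang -2.88 tilt [ 0.0206 -0.0147] F [0.27 0.43 0.06] grip 1.001 q6 -32.7
shift tool mm [  3.9 -11.2  21.4] rotvec [0.0214 0.0136 0.0124]
```

Call:
move_arm --plan '[1,3.9,-11.2,8,0.0214,0.0136,0.0124,1,0,0,0,0,0,0,1,0,0,0,0,0,0]'

```text
time: 4.3
eef_pos: [0.5607, -0.3407, 0.0499]
tool_rot: [[0.062, 0.998, 0.004], [0.998, -0.062, -0.003], [-0.003, 0.004, -1.0]]
contact_force: [0.3, 0.1, 0.2]
gripper_width: 0.999
```

```bash
python3 - <<'E'
from h import *
go([.5588,-.3398,.031],-3.6)
E
```

```text
t 4.3 pos [ 0.5607 -0.3407  0.0499] ang -3.53 tilt [ 0.004  -0.0028] F [0.32 0.09 0.2 ] grip 0.999 q6 -32.2
shift tool mm [ 0.8 -2.  18.9] rotvec [0.0042 0.0025 0.0012]
```

Call:
move_arm --plan '[1,0.5,-1.5,10,0.004,0.0025,0,1,0,-0.5,8,0,0,0,1,0,0,3,0,0,0,1,0,0,0,0,0,0]'

```text
time: 4.63
eef_pos: [0.5606, -0.3417, 0.0309]
tool_rot: [[0.061, 0.998, 0.005], [0.998, -0.061, -0.003], [-0.003, 0.005, -1.0]]
contact_force: [0.8, -0.6, -0.0]
gripper_width: 1.003
```

```bash
python3 - <<'E'
from h import *
go([.5588,-.3398,.031],-3.6)
E
```

```text
t 4.63 pos [ 0.5606 -0.3417  0.0309] ang -3.52 tilt [ 0.0046 -0.0033] F [ 0.83 -0.61 -0.03] grip 1.003 q6 -32.3
shift tool mm [ 1.8 -1.9 -0.1] rotvec [0.0048 0.003  0.0014]
```

Call:
move_arm --plan '[1,1.5,-1.5,1.5,0.005,0.003,0,0,0,0,0,0,0,0,0,0,0,0,0,0,0,0,0,0,0,0,0,0,0,0,0,0,0,0,0,0,0,0,0,0,0,0,0,0,0,0,0,0,0]' --squeeze 45

```text
time: 5.22
eef_pos: [0.559, -0.3399, 0.0291]
tool_rot: [[0.061, 0.998, -0.001], [0.998, -0.061, 0.001], [0.001, -0.001, -1.0]]
contact_force: [-0.1, 0.8, 0.7]
gripper_width: 0.62
```

Call:
move_arm --plan '[0,0,0,0,0,0,0,0,0,0,0,0,0,0,0,0,0,0,0,0,0,0,0,0,0,0,0,0]'

```text
time: 5.55
eef_pos: [0.5587, -0.3399, 0.029]
tool_rot: [[0.061, 0.998, -0.002], [0.998, -0.061, 0.001], [0.001, -0.002, -1.0]]
contact_force: [-1.4, -0.2, -0.1]
gripper_width: 0.54
```

Call:
move_arm --plan '[0,0,0,-10,0,0,0,0,0,0,-20,0,0,0,0,0,0,-30,0,0,0,0,0,0,-30,0,0,0,0,0,0,-20,0,0,0,0,0,0,0,0,0,0]'

```text
time: 6.05
eef_pos: [0.5551, -0.337, 0.1394]
tool_rot: [[0.061, 0.998, -0.012], [0.998, -0.061, 0.008], [0.008, -0.012, -1.0]]
contact_force: [1.4, -1.4, -3.1]
gripper_width: 0.541
```

```bash
python3 - <<'E'
from h import *
ex=np.array([np.cos(np.radians(1.75)),np.sin(np.radians(1.75))]);ey=np.array([-ex[1],ex[0]])
O=np.array([.6594,.0341])
T=O+.008*ex+.0125*ey
print(T)
go([*T,.13],91.75)
E
```

```text
[0.66701454 0.04683848]
t 6.05 pos [ 0.5551 -0.337   0.1394] ang -3.51 tilt [-0.0116  0.0084] F [ 1.43 -1.44 -3.09] grip 0.541 q6 -32.3
shift tool mm [389.9  88.3  11.3] rotvec [-0.0028 -0.0158 -1.6627]
```

Call:
move_arm --plan '[0,32,7.3,0,0,-0.012,0,0,32,7.3,0,0,0,0,0,32,7.3,0,0,0,0,0,32,7.3,0,0,0,0,0,32,7.3,0,0,0,0,0,32,7.3,0,0,0,0,0,32,7.3,0,0,0,0,0,32,7.3,0,0,0,0,0,32,7.3,0,0,0,0,0,32,7.3,0,0,0,0,0,32,7.3,0,0,0,0,0,32,7.3,0,0,0,0]'

```text
time: 7.05
eef_pos: [0.6636, 0.0495, 0.1231]
tool_rot: [[0.073, 0.997, -0.024], [0.997, -0.074, -0.006], [-0.008, -0.024, -1.0]]
contact_force: [-0.4, 0.3, -4.5]
gripper_width: 0.546
```

Call:
move_arm --plan '[0,0,0,0,0,0,-0.122,0,0,0,0,0,0,-0.122,0,0,0,0,0,0,-0.122,0,0,0,0,0,0,-0.122,0,0,0,0,0,0,-0.122,0,0,0,0,0,0,-0.122,0,0,0,0,0,0,-0.122,0,0,0,0,0,0,-0.122,0,0,0,0,0,0,-0.122,0,0,0,0,0,0,-0.122,0,0,0,0,0,0,-0.122,0,0,0,0,0,0,-0.122]'

```text
time: 8.05
eef_pos: [0.6535, 0.0622, 0.1007]
tool_rot: [[-0.988, 0.144, -0.049], [0.144, 0.99, -0.003], [0.048, -0.01, -0.999]]
contact_force: [-0.1, 0.1, -3.2]
gripper_width: 0.542
```

```bash
python3 - <<'E'
from h import *
go([.667,.0468,.13],91.75)
E
```

```text
t 8.05 pos [0.6535 0.0622 0.1007] ang 81.72 tilt [-0.0491 -0.0027] F [-0.15  0.1  -3.17] grip 0.542 q6 -80.7
shift tool mm [-14.2 -13.6 -29.9] rotvec [-0.0055 -0.0489 -0.1752]
```

Call:
move_arm --plan '[0,-7,-6,0,-0.003,-0.025,-0.09,0,-7,-6,0,-0.003,-0.025,-0.085,0,-2,-2,0,0,-0.005,-0.02,0,0,0,0,0,0,0]'

```text
time: 8.38
eef_pos: [0.6649, 0.0471, 0.0928]
tool_rot: [[-0.998, -0.07, -0.001], [-0.07, 0.998, 0.001], [0.001, 0.001, -1.0]]
contact_force: [0.1, -0.6, -3.2]
gripper_width: 0.538
```

```bash
python3 - <<'E'
from h import *
go([.667,.0468,.06],91.75)
cap('wrist','d.png')
E
```

```text
t 8.38 pos [0.6649 0.0471 0.0928] ang 94.0 tilt [-0.0007  0.0013] F [ 0.12 -0.56 -3.19] grip 0.538 q6 -94.4
shift tool mm [-2.1 -0.5 32.8] rotvec [ 0.0013 -0.0006  0.0393]
```

View pics/d.png

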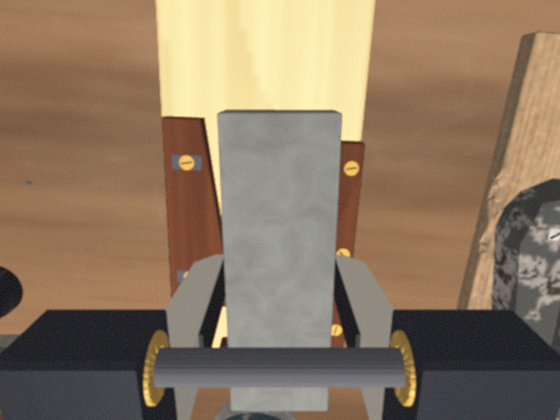

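Wrist view: the stone is level above the holder, with the fence at right (screws near x=350) and the cheek at left. I'll use the board's pale edges (left x≈160, right x≈370, rows 5–100) to check the holder's y and angle.

```bash
python3 - <<'E'
from h import *
c=cap('wrist');hsv=cv2.cvtColor(c['color'],cv2.COLOR_RGB2HSV)
m=(hsv[...,2]>185)&(hsv[...,0]<35)&(hsv[...,1]>30)
L=[];R=[]
for v in range(8,100,6):
    x=np.where(m[v,100:450])[0]+100
    L.append((x[0],v));R.append((x[-1]+1,v))
WL=ray(c,L,.014);WR=ray(c,R,.014)
for W in(WL,WR):
    p=np.polyfit(W[:,0],W[:,1],1);print('angle',np.degrees(np.arctan(p[0])),'y at x=.54',np.polyval(p,.54))
O=np.array([.6594,.0341]);a=np.radians(1.75);print('pred mid y at .54',O[1]+(.54-O[0])*np.tan(a))
# stone top long edges in image
go([.667,.0468,.06],91.75)
g=(hsv[...,1]<45)&(hsv[...,2]>95)&(hsv[...,2]<200)
o=robot.get_obs();zt=o['eef_pos'][2]-.029+.022;print('zt',zt)
E_=[]
for v in range(120,240,8):
    x=np.where(g[v,210:350])[0]+210;E_.append((x[0],x[-1]+1,v))
E_=np.array(E_)
for k in(0,1):
    W=ray(c,E_[:,[k,2]],zt);p=np.polyfit(W[:,0],W[:,1],1);print('stone edge',np.degrees(np.arctan(p[0])),np.polyval(p,.62))
col=np.where(g[60:200,280])[0]+60;print('end row',col[0],ray(c,[(280,col[0])],zt))
E
```

```text
angle 1.9646555178328173 y at x=.54 -0.027857128666173188
angle 1.6955571787875607 y at x=.54 0.09163261447442983
pred mid y at .54 0.03045200006214849
t 8.48 pos [0.6645 0.0475 0.0928] ang 93.88 tilt [-0.0018  0.0014] F [-0.43 -0.48 -3.84] grip 0.54 q6 -94.3
shift tool mm [-2.5 -0.9 32.8] rotvec [ 0.0015 -0.0018  0.0371]
zt 0.08583699146309615
stone edge 3.376127923592741 0.0202392768860252
stone edge 4.3944604960374 0.07071523584967071
end row 113 [[0.59006522 0.04339928 0.08583699]]
```

Call:
move_arm --plan '[0,-1.7,0,10,0.001,-0.001,0.035,0,-1.7,0,12,0,0,0,0,0,0,8,0,0,0,0,0,0,0,0,0,0]'

```text
time: 8.82
eef_pos: [0.6673, 0.0485, 0.0601]
tool_rot: [[-1.0, -0.03, -0.002], [-0.03, 1.0, 0.001], [0.002, 0.001, -1.0]]
contact_force: [0.2, 0.1, -4.2]
gripper_width: 0.54
```

```bash
python3 - <<'E'
from h import *
go([.668,.0474,.044],91.8)
E
```

```text
t 8.82 pos [0.6673 0.0485 0.0601] ang 91.7 tilt [-0.0024  0.0008] F [ 0.19  0.09 -4.21] grip 0.54 q6 -92.0
shift tool mm [-0.7 -1.2 16.1] rotvec [ 0.0008 -0.0024 -0.0017]
```

Call:
move_arm --plan '[0,0,-2,2,0.001,-0.002,0,0,0,-0.5,6,0,0,0,0,0,0,4,0,0,0,0,0,0,2,0,0,0,0,0,0,0,0,0,0]'

```text
time: 9.23
eef_pos: [0.6666, 0.0462, 0.0437]
tool_rot: [[-1.0, -0.031, -0.002], [-0.031, 1.0, -0.0], [0.002, -0.0, -1.0]]
contact_force: [0.4, -0.1, -3.2]
gripper_width: 0.545
```

```bash
python3 - <<'E'
from h import *
go([.668,.0474,.043],91.8)
E
```

```text
t 9.23 pos [0.6666 0.0462 0.0437] ang 91.79 tilt [-0.0023 -0.0002] F [ 0.43 -0.14 -3.21] grip 0.545 q6 -92.2
shift tool mm [-1.5  1.2  0.7] rotvec [-0.0001 -0.0023 -0.0002]
```

Just above the floor. Lower to contact.

Call:
move_arm --plan '[0,0,0,0.8,0,-0.002,0,0,0,0,0.8,0,0,0,0,0,0,0.5,0,0,0]'

```text
time: 9.48
eef_pos: [0.6671, 0.0462, 0.0431]
tool_rot: [[-1.0, -0.031, 0.001], [-0.031, 1.0, -0.0], [-0.001, -0.0, -1.0]]
contact_force: [-1.2, -0.5, -3.1]
gripper_width: 0.542
```

Call:
move_arm --plan '[0,0,0,1,0,0,0,0,0,0,1,0,0,0,0,0,0,1,0,0,0]'

```text
time: 9.73
eef_pos: [0.6672, 0.0462, 0.043]
tool_rot: [[-1.0, -0.032, 0.001], [-0.032, 1.0, -0.0], [-0.001, -0.001, -1.0]]
contact_force: [-5.4, 0.1, 5.2]
gripper_width: 0.539
```

Call:
move_arm --plan '[0,-1,0,-0.5,0,0,0,0,-1.5,0,0,0,0,0,0,-1.5,0,0,0,0,0,0,-1.5,0,0,0,0,0]'

```text
time: 10.07
eef_pos: [0.6716, 0.0464, 0.0435]
tool_rot: [[-0.999, -0.032, -0.002], [-0.032, 0.999, -0.001], [0.002, -0.001, -1.0]]
contact_force: [-16.3, -1.7, 8.5]
gripper_width: 0.542
```

Call:
move_arm --plan '[0,-1.5,0,0,0,0,0,0,-1.5,0,0,0,0,0]'

```text
time: 10.23
eef_pos: [0.6716, 0.0464, 0.0435]
tool_rot: [[-0.999, -0.032, -0.01], [-0.032, 0.999, -0.001], [0.01, -0.001, -1.0]]
contact_force: [-11.0, -0.2, 5.9]
gripper_width: 0.541
```

Call:
move_arm --plan '[0,0.3,0.5,0,0,-0.01,0,0,0,1.5,0,0,0,0,0,0,1.5,0,0,0,0,0,0,1.2,0,0,0,0]'

```text
time: 10.57
eef_pos: [0.6714, 0.0494, 0.0431]
tool_rot: [[-1.0, -0.031, 0.0], [-0.031, 1.0, -0.003], [-0.0, -0.003, -1.0]]
contact_force: [-3.2, -8.4, 0.3]
gripper_width: 0.545
```

Call:
move_arm --plan '[0,0,1.2,0,0,0,0,0,0,1.2,0,0,0,0]'

```text
time: 10.73
eef_pos: [0.6714, 0.0495, 0.0432]
tool_rot: [[-1.0, -0.031, -0.0], [-0.031, 1.0, -0.007], [0.0, -0.007, -1.0]]
contact_force: [-2.4, -5.5, -1.6]
gripper_width: 0.544
```

Call:
move_arm --plan '[0.8,0,-0.3,0,0.005,0,0,0.8,0,0,0,0,0,0,0.8,0,0,0,0,0,0,0.8,0,0,0,0,0,0,0.8,0,0,-15,0,0,0,0.8,0,0,-30,0,0,0,1,0,0,-35,0,0,0,1,0,0,-35,0,0,0,1,0,0,-35,0,0,0,1,0,0,0,0,0,0]'

```text
time: 11.57
eef_pos: [0.6713, 0.0527, 0.2041]
tool_rot: [[-1.0, -0.031, 0.002], [-0.031, 0.999, -0.011], [-0.002, -0.011, -1.0]]
contact_force: [1.4, 0.4, 1.0]
gripper_width: 0.99
```

```bash
python3 - <<'E'
from m import *
go([.559,-.20,.16],70)
c=cap('top');cv2.imwrite('pics/e.png',cv2.resize(c['color'][130:260,200:380,::-1],None,fx=4,fy=4,interpolation=2))
hsv=cv2.cvtColor(c['color'],cv2.COLOR_RGB2HSV);H,S,V=[hsv[...,i].astype(int) for i in range(3)]
r=meas(c,(V>190)&(S>60)&(H<25),.014,(348,225))
W=r[0];print(r[1])
# wedge: straight side is the longest hull edge etc.
hull=cv2.convexHull((W*1000).astype(np.float32))[:,0]
ap=cv2.approxPolyDP(hull.reshape(-1,1,2),2.5,True)[:,0];print(ap.round(1).tolist())
E
```

```text
t 11.57 pos [0.6713 0.0527 0.2041] ang 91.8 tilt [ 0.0018 -0.0107] F [1.35 0.43 1.04] grip 0.99 q6 -91.3
shift tool mm [ 120.3 -248.5   46.6] rotvec [-0.0103  0.0035  0.3805]
((594.44091796875, -201.5590057373047), (24.60172462463379, 148.56651306152344), 74.79989624023438)
[[666.9000244140625, -218.39999389648438], [667.0, -211.39999389648438], [564.7999877929688, -180.8000030517578], [544.2999877929688, -175.1999969482422], [530.5999755859375, -174.5], [523.7000122070312, -178.6999969482422], [525.5999755859375, -192.39999389648438], [532.2999877929688, -197.3000030517578], [571.0, -206.1999969482422]]
```

View pics/e.png

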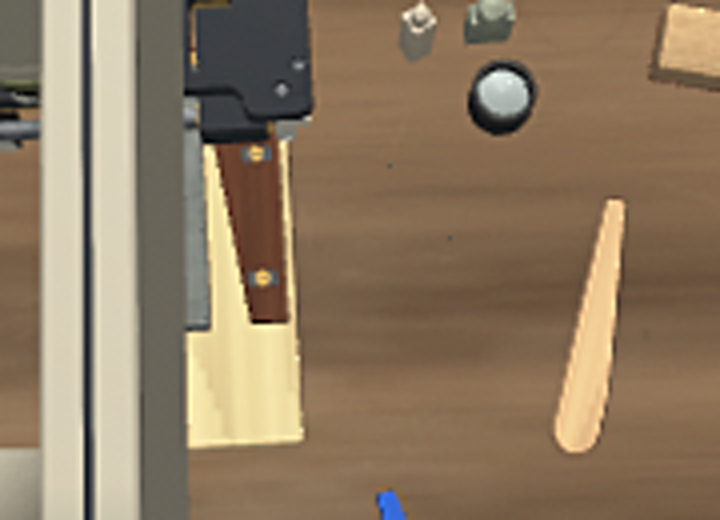

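The stone lies home in the holder. The wedge's left side is the straight one and its thin end points away from the robot, so it needs about +18° of turn. I'll move above its tail.

Call:
move_arm --plan '[1,17.5,-30,9,-0.01,0,0,1,17.5,-30,9,0,0,0,1,17.5,-30,9,0,0,0,1,17.5,-30,9,0,0,0,1,17.5,-30,9,0,0,0,1,17.5,-30,9,0,0,0,1,17.5,-30,9,0,0,0,1,17.5,-30,9,0,0,0,1,0,0,0,0,0,0.106,1,0,0,0,0,0,0.106,1,0,0,0,0,0,0.106,1,0,0,0,0,0,0]'

```text
time: 12.62
eef_pos: [0.5317, -0.1991, 0.1285]
tool_rot: [[-0.957, 0.289, 0.006], [0.289, 0.957, 0.003], [-0.004, 0.005, -1.0]]
contact_force: [0.6, 0.8, -0.4]
gripper_width: 0.997
```

```bash
python3 - <<'E'
from h import *
go([.5392,-.1866,.10],73.6)
E
```

```text
t 12.62 pos [ 0.5317 -0.1991  0.1285] ang 73.2 tilt [0.0055 0.0033] F [ 0.57  0.78 -0.35] grip 0.997 q6 -99.2
shift tool mm [-3.4 14.  28.6] rotvec [ 0.0047  0.0043 -0.007 ]
```

```bash
python3 - <<'E'
from m import *
c=cap('wrist');cv2.imwrite('pics/f.png',c['color'][:,:,::-1])
hsv=cv2.cvtColor(c['color'],cv2.COLOR_RGB2HSV);H,S,V=[hsv[...,i].astype(int) for i in range(3)]
p=proj(c,[[.545,-.188,.014]])[0].astype(int);print(p,hsv[p[1],p[0]])
m=(V>190)&(S>60)&(H<25)
r=meas(c,m,.014,p);print(r[1],r[2])
hull=cv2.convexHull((r[0]*1000).astype(np.float32))
print(cv2.approxPolyDP(hull,1.5,True)[:,0].round(1).tolist())
E
```

```text
[296 220] [ 26  69 255]Traceback (most recent call last):
  File "<stdin>", line 6, in <module>
TypeError: 'NoneType' object is not subscriptable
```

View pics/f.png

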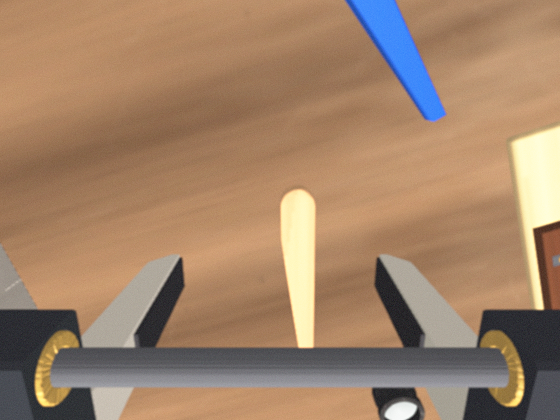

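Wrist view: the tail end is at (298,189). The straight side runs down the right, from (315,212) to (313,345), and the left tail edge is at x≈281. The blue wedge is clear at the top.

```bash
python3 - <<'E'
from m import *
c=cap('wrist')
W=ray(c,[(298,189),(315.5,212),(313.5,345),(281,212),(281.5,245)],.014)*1000;print(W.round(1))
d=W[2]-W[1];a=np.arctan2(d[1],d[0]);print('wedge angle',np.degrees(a))
ex=np.array([np.cos(a),np.sin(a)]);ey=np.array([-ex[1],ex[0]])
print('w coords',(W[:,:2]@ex).round(1),(W[:,:2]@ey).round(1))
x0=W[0,:2]@ex; y0=((W[1:3,:2]@ey).mean()+(W[3:,:2]@ey).mean())/2
g=(x0+18)*ex+y0*ey;print('grasp',g)
go([*g/1000,.05],np.degrees(a)+90)
E
```

```text
[[ 522.1 -180.    14. ]
 [ 542.6 -172.3   14. ]
 [ 654.8 -203.5   14. ]
 [ 535.4 -196.7   14. ]
 [ 560.8 -203.7   14. ]]
wedge angle -15.526711868968254
w coords [551.2 568.9 685.3 568.5 594.8] [-33.7 -20.8 -20.8 -46.2 -46.2]
grasp [ 539.48932245 -184.61976115]
t 12.72 pos [ 0.5321 -0.1987  0.1286] ang 73.74 tilt [0.0057 0.0031] F [-0.15 -0.09  0.39] grip 1.002 q6 -99.7
shift tool mm [-2.8 15.2 78.7] rotvec [ 0.0045  0.0046 -0.0127]
```

Call:
move_arm --plan '[1,-1.5,8,25,0.0045,0.0045,-0.012,1,-1,7,25,0,0,0,1,0,0,18,0,0,0,1,0,0,0,0,0,0]'

```text
time: 13.05
eef_pos: [0.542, -0.1843, 0.0618]
tool_rot: [[-0.968, 0.251, 0.006], [0.251, 0.968, -0.003], [-0.007, -0.001, -1.0]]
contact_force: [-0.5, 0.2, -0.9]
gripper_width: 1.001
```

```bash
python3 - <<'E'
from h import *
go([.5395,-.1848,.021],74.4)
E
```

```text
t 13.05 pos [ 0.542  -0.1843  0.0618] ang 75.46 tilt [ 0.0063 -0.0028] F [-0.52  0.23 -0.91] grip 1.001 q6 -99.4
shift tool mm [ 2.6 -1.1 40.8] rotvec [-0.001   0.0068  0.0185]
```

Call:
move_arm --plan '[1,2.6,-1,18,0,0.006,0.018,1,0,0,14,0,0,0,1,0,0,7,0,0,0,1,0,0,2,0,0,0,1,0,0,0,0,0,0]'

```text
time: 13.47
eef_pos: [0.5412, -0.1838, 0.0216]
tool_rot: [[-0.967, 0.256, 0.002], [0.256, 0.967, -0.002], [-0.003, -0.001, -1.0]]
contact_force: [-0.1, -0.0, -0.6]
gripper_width: 1.003
```

```bash
python3 - <<'E'
from h import *
go([.5395,-.1848,.021],74.4)
E
```

```text
t 13.47 pos [ 0.5412 -0.1838  0.0216] ang 75.15 tilt [ 0.0023 -0.0016] F [-0.13 -0.03 -0.65] grip 1.003 q6 -99.0
shift tool mm [ 1.4 -1.4  0.6] rotvec [-0.001   0.0026  0.0131]
```

Call:
move_arm --plan '[0,1.4,-1.4,0,0,0.0026,0.013,0,0,0,0,0,0,0,0,0,0,0,0,0,0,0,0,0,0,0,0,0,0,0,0,0,0,0,0,0,0,0,0,0,0,0,0,0,0,0,0,0,0,0,0,0,0,0,0,0,0,0,0,0,0,0,0,0,0,0,0,0,0,0,0,0,0,0,0,0,0,0,0,0,0,0,0,0]' --squeeze 20

```text
time: 14.47
eef_pos: [0.5426, -0.1866, 0.0267]
tool_rot: [[-0.963, 0.269, 0.006], [0.269, 0.963, -0.004], [-0.007, -0.002, -1.0]]
contact_force: [0.0, 0.2, 0.1]
gripper_width: 0.272
```

Call:
move_arm --plan '[0,0,0,-15,0,0,0,0,0,0,-25,0,0,0,0,0,0,-25,0,0,0,0,0,0,-15,0,0,0,0,0,0,0,0,0,0]'

```text
time: 14.88
eef_pos: [0.5394, -0.185, 0.1064]
tool_rot: [[-0.963, 0.269, -0.0], [0.269, 0.963, -0.001], [0.0, -0.001, -1.0]]
contact_force: [1.1, 0.5, -0.5]
gripper_width: 0.276
```

```bash
python3 - <<'E'
from h import *
go([.5118,.0040,.09],91.8)
E
```

```text
t 14.88 pos [ 0.5394 -0.185   0.1064] ang 74.41 tilt [-0.0005 -0.0009] F [ 1.06  0.49 -0.52] grip 0.276 q6 -98.4
shift tool mm [ 77.4 174.7  16.2] rotvec [-9.000e-04 -3.000e-04 -3.035e-01]
```

Call:
move_arm --plan '[0,9.5,22,0,0,0,0,0,9.5,22,0,0,0,0,0,9.5,22,0,0,0,0,0,9.5,22,0,0,0,0,0,9.5,22,0,0,0,0,0,9.5,22,0,0,0,0,0,9.5,22,0,0,0,0,0,9.5,22,0,0,0,0,0,0,0,0,0,0,-0.1,0,0,0,0,0,0,-0.1,0,0,0,0,0,0,-0.1,0,0,0,0,0,0,0]'

```text
time: 15.88
eef_pos: [0.5078, 0.0137, 0.0947]
tool_rot: [[-0.999, -0.038, -0.008], [-0.038, 0.999, -0.001], [0.008, -0.001, -1.0]]
contact_force: [0.5, 0.1, 0.0]
gripper_width: 0.277
```

```bash
python3 - <<'E'
from h import *
go([.5118,.0040,.06],91.8)
E
```

```text
t 15.88 pos [0.5078 0.0137 0.0947] ang 92.15 tilt [-0.0076 -0.0008] F [0.55 0.09 0.05] grip 0.277 q6 -96.3
shift tool mm [-3.9 -9.8 34.7] rotvec [-0.0005 -0.0076  0.0062]
```

Call:
move_arm --plan '[0,-3,-7,10,0,-0.008,0.006,0,-1,-3,12,0,0,0,0,0,0,8,0,0,0,0,0,0,0,0,0,0]'

```text
time: 16.22
eef_pos: [0.5109, 0.0037, 0.0604]
tool_rot: [[-1.0, -0.021, -0.002], [-0.021, 1.0, -0.0], [0.002, -0.0, -1.0]]
contact_force: [-0.7, 0.1, -0.4]
gripper_width: 0.279
```

```bash
python3 - <<'E'
from h import *
go([.5118,.0040,.04],91.8)
c=cap('side');print('TCP px',proj(c,[[.5118,.004,.03]]))
a=cv2.resize(c['color'][180:290,150:330,::-1],None,fx=3,fy=3,interpolation=2)
w=cap('wrist')['color'][:,:,::-1]
cv2.imwrite('pics/g.png',np.vstack([cv2.resize(a,(440,269)),cv2.resize(w,(440,330))]))
E
```

```text
t 16.22 pos [0.5109 0.0037 0.0604] ang 91.23 tilt [-0.0018 -0.0001] F [-0.75  0.12 -0.39] grip 0.279 q6 -96.5
shift tool mm [-0.9  0.2 20.4] rotvec [-0.0001 -0.0018 -0.01  ]
TCP px [[304.96413655 221.08976212]]
```

View pics/g.png

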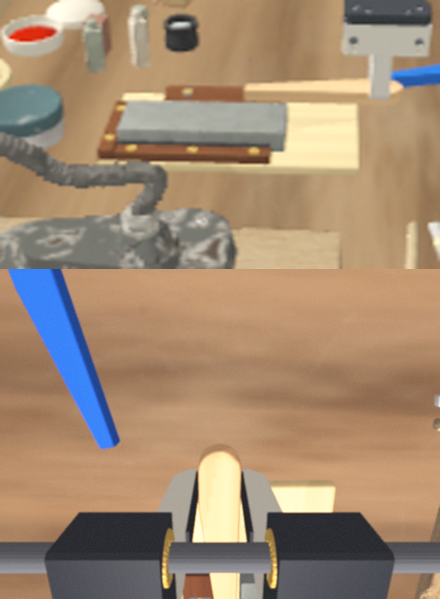

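The top strip (side view) shows the stone flat in the holder at stop and fence, with the wedge held level above the gap. The bottom strip (wrist view) shows the tail squarely between the fingers. Now I'll lower it.

Call:
move_arm --plan '[0,-0.5,0,7,0,-0.002,-0.01,0,0,0,6,0,0,0,0,0,0,3,0,0,0,0,0,0,1,0,0,0]'

```text
time: 16.65
eef_pos: [0.5134, 0.004, 0.0447]
tool_rot: [[-0.999, -0.032, 0.004], [-0.032, 0.999, -0.0], [-0.004, -0.0, -1.0]]
contact_force: [0.7, 0.4, 0.3]
gripper_width: 0.276
```

```bash
python3 - <<'E'
from h import *
go([.5118,.0040,.04],91.8)
E
```

```text
t 16.65 pos [0.5134 0.004  0.0447] ang 91.84 tilt [ 0.0042 -0.0003] F [0.75 0.37 0.28] grip 0.276 q6 -97.1
shift tool mm [1.7 0.1 4.7] rotvec [-0.0004  0.0042  0.0008]
```

Call:
move_arm --plan '[0,1,0,1.5,0,0.004,0,0,0,0,1.5,0,0,0,0,0,0,1,0,0,0,0,0,0,1,0,0,0]'

```text
time: 16.98
eef_pos: [0.5125, 0.004, 0.04]
tool_rot: [[-0.999, -0.032, -0.0], [-0.032, 0.999, -0.001], [0.0, -0.001, -1.0]]
contact_force: [-4.3, 0.2, 8.7]
gripper_width: 0.275
```

Call:
move_arm --plan '[0,0,0,1,0,0,0,0,0,0,1,0,0,0]'

```text
time: 17.15
eef_pos: [0.513, 0.0039, 0.0395]
tool_rot: [[-0.999, -0.032, 0.0], [-0.032, 0.999, -0.001], [-0.0, -0.001, -1.0]]
contact_force: [-4.4, -0.4, 9.1]
gripper_width: 0.273
```

Call:
move_arm --plan '[0,0,0,1,0,0,0,0,0,0,1,0,0,0]'

```text
time: 17.32
eef_pos: [0.5137, 0.0038, 0.0396]
tool_rot: [[-0.999, -0.032, 0.001], [-0.032, 0.999, -0.001], [-0.001, -0.001, -1.0]]
contact_force: [-4.9, 0.7, 9.2]
gripper_width: 0.274
```

Call:
move_arm --plan '[0,-2,0.5,-1,0,0,0,0,-4,0.5,0,0,0,0,0,-4,0.5,0,0,0,0,0,-3,0.3,0,0,0,0,0,-2,0,0,0,0,0]'

```text
time: 17.73
eef_pos: [0.5307, 0.0062, 0.0417]
tool_rot: [[-0.999, -0.032, 0.003], [-0.032, 0.999, -0.001], [-0.003, -0.001, -1.0]]
contact_force: [-0.5, -0.4, -0.5]
gripper_width: 0.276
```

```bash
python3 - <<'E'
from h import *
go([.54,.0063,.0395],91.8)
E
```

```text
t 17.73 pos [0.5307 0.0062 0.0417] ang 91.84 tilt [ 0.0035 -0.0013] F [-0.54 -0.42 -0.45] grip 0.276 q6 -96.6
shift tool mm [-9.3 -0.2  2.2] rotvec [-0.0014  0.0034  0.0008]
```

Call:
move_arm --plan '[0,-1.5,0,1,-0.001,0.003,0,0,-1.5,0,0.5,0,0,0,0,-1.5,0,0,0,0,0,0,-1.5,0,0,0,0,0]'

```text
time: 18.07
eef_pos: [0.5374, 0.0064, 0.0402]
tool_rot: [[-0.999, -0.032, -0.001], [-0.032, 0.999, -0.0], [0.001, -0.0, -1.0]]
contact_force: [-1.8, 0.1, 2.4]
gripper_width: 0.269
```

Call:
move_arm --plan '[0,-1.5,0,0,0,0,0,0,-1.5,0,0,0,0,0,0,-1.5,0,0,0,0,0,0,-1.5,0,0,0,0,0]'

```text
time: 18.4
eef_pos: [0.5439, 0.0065, 0.0402]
tool_rot: [[-0.999, -0.032, -0.002], [-0.032, 0.999, -0.001], [0.002, -0.001, -1.0]]
contact_force: [-1.7, 0.4, 2.7]
gripper_width: 0.273
```

Call:
move_arm --plan '[0,-1.5,0,0,0,0,0,0,-1.5,0,0,0,0,0,0,-1.5,0,0,0,0,0]'

```text
time: 18.65
eef_pos: [0.5488, 0.0067, 0.0402]
tool_rot: [[-0.999, -0.032, -0.002], [-0.032, 0.999, -0.001], [0.002, -0.001, -1.0]]
contact_force: [-1.9, 0.6, 2.2]
gripper_width: 0.276
```

Sliding freely; continue in small steps.

Call:
move_arm --plan '[0,-1.5,0,0,0,0,0,0,-1.5,0,0,0,0,0]'

```text
time: 18.82
eef_pos: [0.5521, 0.0068, 0.0402]
tool_rot: [[-0.999, -0.032, -0.002], [-0.032, 0.999, -0.001], [0.002, -0.001, -1.0]]
contact_force: [-1.4, 0.8, 3.5]
gripper_width: 0.273
```

Call:
move_arm --plan '[0,-1.5,0,0,0,0,0,0,-1.5,0,0,0,0,0]'

```text
time: 18.98
eef_pos: [0.5555, 0.0069, 0.0402]
tool_rot: [[-0.999, -0.032, -0.002], [-0.032, 0.999, -0.001], [0.002, -0.001, -1.0]]
contact_force: [-2.1, -0.4, 3.1]
gripper_width: 0.272
```

Call:
move_arm --plan '[0,-1.5,0,0,0,0,0,0,-1.5,0,0,0,0,0]'

```text
time: 19.15
eef_pos: [0.5587, 0.007, 0.0403]
tool_rot: [[-0.999, -0.032, -0.002], [-0.032, 0.999, -0.001], [0.002, -0.0, -1.0]]
contact_force: [-3.2, 0.8, 3.7]
gripper_width: 0.272
```

Call:
move_arm --plan '[0,-1,0,0,0,0,0,0,-1,0,0,0,0,0]'

```text
time: 19.32
eef_pos: [0.5603, 0.0073, 0.0402]
tool_rot: [[-0.999, -0.033, -0.004], [-0.033, 0.999, -0.0], [0.004, -0.0, -1.0]]
contact_force: [-8.5, 0.1, 9.8]
gripper_width: 0.275
```

Call:
move_arm --plan '[0,-1,0,0,0,0,0,0,-1,0,0,0,0,0]'

```text
time: 19.48
eef_pos: [0.5604, 0.0073, 0.0402]
tool_rot: [[-0.999, -0.033, -0.009], [-0.033, 0.999, -0.001], [0.009, -0.0, -1.0]]
contact_force: [-7.7, -0.3, 9.6]
gripper_width: 0.275
```

It bit at TCP x≈0.560. Now I'll let go, back off, close the fingers and push on the butt.

Call:
move_arm --plan '[0.6,0.3,0,-0.3,0,-0.004,0,0.6,0,0,0,0,0,0,0.6,0,0,0,0,0,0,0.6,0,0,0,0,0,0,0.6,0,0,-10,0,0,0,0.6,0,0,-20,0,0,0,0,10,0,-8,0,0,0,0,20,0,0,0,0,0,0,20,0,0,0,0,0,0,8,0,0,0,0,0,0,0,0,0,0,0,0]' --squeeze 15

```text
time: 20.4
eef_pos: [0.5026, 0.0053, 0.0834]
tool_rot: [[-0.999, -0.033, -0.0], [-0.033, 0.999, -0.0], [0.0, -0.0, -1.0]]
contact_force: [-0.0, 0.1, -0.4]
gripper_width: 0.291
```

```bash
python3 - <<'E'
from h import *
go([.505,.0055,.035],91.8)
c=cap('wrist','i.png')
E
```

```text
t 20.4 pos [0.5026 0.0053 0.0834] ang 91.88 tilt [-0.0001 -0.0005] F [-0.02  0.08 -0.4 ] grip 0.291 q6 -97.1
shift tool mm [-2.4  0.2 48.4] rotvec [-0.0005 -0.0001  0.0014]
```

View pics/i.png

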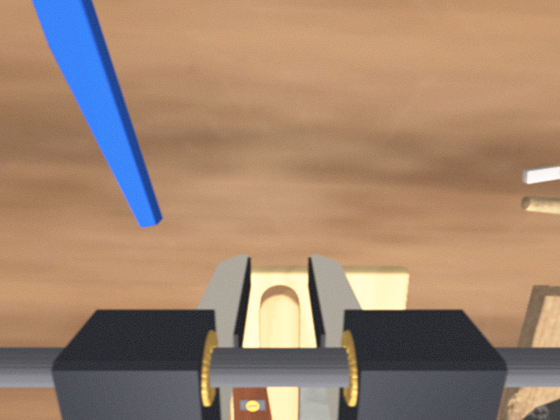

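The wrist view shows the wedge's tail end at (279,286), on the holder's floor and in line with the fingers. Close and lower.

Call:
move_arm --plan '[0,0,0,15,0,0,0,0,0,0,12,0,0,0,0,0,0,10,0,0,0,0,0,0,6,0,0,0,0,0,0,0,0,0,0]'

```text
time: 20.87
eef_pos: [0.5077, 0.0051, 0.0398]
tool_rot: [[-0.999, -0.032, 0.005], [-0.032, 0.999, -0.001], [-0.005, -0.001, -1.0]]
contact_force: [-0.7, -0.0, -0.2]
gripper_width: 0.003
```

```bash
python3 - <<'E'
from h import *
go([.505,.0055,.035],91.8)
c=cap('wrist');print(ray(c,[(279,286)],.028))
E
```

```text
t 20.87 pos [0.5077 0.0051 0.0398] ang 91.86 tilt [ 0.0054 -0.0007] F [-0.69 -0.   -0.21] grip 0.003 q6 -97.1
shift tool mm [2.7 0.5 4.8] rotvec [-0.0009  0.0053  0.001 ]
[[0.51433617 0.00622087 0.028     ]]
```

Call:
move_arm --plan '[0,1,0.5,3,0,0.005,0,0,0,0,2,0,0,0,0,-3,0,0,0,0,0,0,-4,0,0,0,0,0,0,-4,0,0,0,0,0,0,-2,0,0,0,0,0]'

```text
time: 21.42
eef_pos: [0.5219, 0.006, 0.0359]
tool_rot: [[-0.999, -0.032, 0.001], [-0.032, 0.999, -0.001], [-0.001, -0.001, -1.0]]
contact_force: [0.3, -0.3, -0.2]
gripper_width: 0.005
```

```bash
python3 - <<'E'
from h import *
go([.535,.0066,.035],91.8)
E
```

```text
t 21.42 pos [0.5219 0.006  0.0359] ang 91.86 tilt [ 0.0012 -0.001 ] F [ 0.27 -0.26 -0.19] grip 0.005 q6 -96.8
shift tool mm [-13.1   0.2   0.9] rotvec [-0.0011  0.0012  0.001 ]
```

Call:
move_arm --plan '[0,-2,0,0.5,0,0.001,0,0,-2,0,0,0,0,0,0,-1,0,0,0,0,0]'

```text
time: 21.67
eef_pos: [0.5286, 0.0061, 0.0361]
tool_rot: [[-0.999, -0.032, 0.002], [-0.032, 0.999, -0.001], [-0.002, -0.001, -1.0]]
contact_force: [-3.0, -0.2, 0.5]
gripper_width: 0.012
```

Call:
move_arm --plan '[0,-1,0,0,0,0,0,0,-1,0,0,0,0,0,0,-1,0,0,0,0,0]'

```text
time: 21.92
eef_pos: [0.5289, 0.0062, 0.0352]
tool_rot: [[-0.999, -0.033, -0.005], [-0.033, 0.999, -0.001], [0.005, -0.001, -1.0]]
contact_force: [-4.8, -0.2, 3.6]
gripper_width: 0.006
```

Call:
move_arm --plan '[0,-1,0,0,0,0,0,0,-1,0,0,0,0,0]'

```text
time: 22.08
eef_pos: [0.5289, 0.0063, 0.0346]
tool_rot: [[-0.999, -0.033, -0.01], [-0.033, 0.999, -0.001], [0.01, -0.001, -1.0]]
contact_force: [-5.8, -1.3, 2.9]
gripper_width: 0.002
```

Call:
move_arm --plan '[0,-1.5,0,-0.3,0,-0.008,0,0,-1.8,0,0,0,-0.004,0]'

```text
time: 22.25
eef_pos: [0.5291, 0.0064, 0.0338]
tool_rot: [[-0.999, -0.033, -0.005], [-0.033, 0.999, -0.001], [0.005, -0.001, -1.0]]
contact_force: [-9.4, -0.4, 6.4]
gripper_width: 0.002
```

Call:
move_arm --plan '[0,-2,0,0,0,-0.004,0,0,-2,0,0,0,-0.004,0]'

```text
time: 22.42
eef_pos: [0.529, 0.0065, 0.0324]
tool_rot: [[-0.999, -0.033, -0.006], [-0.033, 0.999, -0.001], [0.006, -0.0, -1.0]]
contact_force: [-10.0, -1.6, 6.0]
gripper_width: 0.003
```

The fingers are creeping down, so I'll back off slightly, raise them and push again.

Call:
move_arm --plan '[0,3,0,-3,0,-0.005,0,0,1,0,-2,0,0,0,0,0,0,0,0,0,0]'

```text
time: 22.67
eef_pos: [0.5248, 0.0064, 0.0374]
tool_rot: [[-0.999, -0.033, -0.0], [-0.033, 0.999, -0.0], [0.0, -0.0, -1.0]]
contact_force: [0.7, 0.1, 0.3]
gripper_width: 0.003
```

Call:
move_arm --plan '[0,-2,0,0,0,-0.002,0,0,-2,0,-0.3,0,-0.003,0,0,-2,0,-0.3,0,-0.003,0]'

```text
time: 22.92
eef_pos: [0.5294, 0.0066, 0.0379]
tool_rot: [[-0.999, -0.033, 0.005], [-0.033, 0.999, -0.0], [-0.005, -0.0, -1.0]]
contact_force: [-14.4, -0.8, 7.7]
gripper_width: 0.001
```

Call:
move_arm --plan '[0,-2,0,-0.5,0,-0.004,0,0,-2.2,0,-0.5,0,-0.004,0]'

```text
time: 23.08
eef_pos: [0.5294, 0.0066, 0.0374]
tool_rot: [[-0.999, -0.033, 0.003], [-0.033, 0.999, -0.0], [-0.003, -0.0, -1.0]]
contact_force: [-11.1, -1.1, 6.9]
gripper_width: 0.004
```

Peak push was about 14 N and it is now holding at 11 N. I'll back off and inspect.

Call:
move_arm --plan '[0,5,0,0,0,0,0,0,15,0,-5,0,0,0,0,20,0,-30,0,0,0,0,20,0,-35,0,0,0,0,10,0,-35,0,0,0,0,0,0,-35,0,0,0,0,0,-40,-20,0,0,0,0,0,-40,0,0,0,0,0,0,-40,0,0,0,0,0,0,-40,0,0,0,0,0,0,-40,0,0,0,0,0,0,0,0,0,0,0]'

```text
time: 24.08
eef_pos: [0.4661, -0.1993, 0.2069]
tool_rot: [[-0.999, -0.044, 0.017], [-0.044, 0.999, -0.007], [-0.016, -0.008, -1.0]]
contact_force: [0.0, 0.6, 0.8]
gripper_width: 0.005
```

```bash
python3 - <<'E'
from h import *
go([.529,.006,.037],91.8)
c=cap('top');a=cv2.resize(c['color'][135:250,215:285,::-1],None,fx=5,fy=5,interpolation=2)
s=cap('side');b=cv2.resize(s['color'][205:260,180:310,::-1],None,fx=3,fy=3,interpolation=2)
b=cv2.copyMakeBorder(b,0,a.shape[0]-b.shape[0],0,0,0);cv2.imwrite('pics/j.png',np.hstack([a,b]));print(a.shape,b.shape)
E
```

```text
t 24.08 pos [ 0.4661 -0.1993  0.2069] ang 92.52 tilt [ 0.0167 -0.0071] F [0.   0.6  0.79] grip 0.005 q6 -121.6
shift tool mm [-69.1 203.7 169.4] rotvec [-0.0078  0.0164  0.0127]
(575, 350, 3) (575, 390, 3)
```

View pics/j.png

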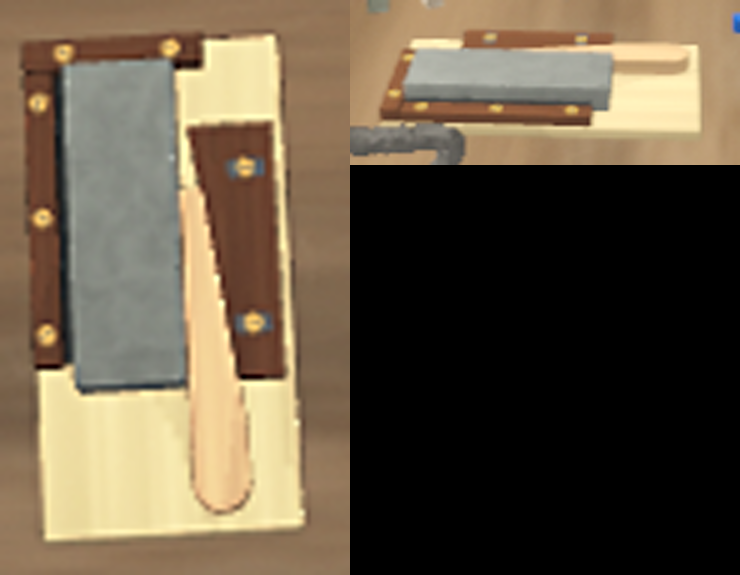

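The top crop shows the stone flat against stop and fence. The wedge lies alongside it, filling the gap to the cheek, with its tail end at (222,512). A numeric check of the angles and positions follows.

```bash
python3 - <<'E'
from m import *
c=cap('top');hsv=cv2.cvtColor(c['color'],cv2.COLOR_RGB2HSV);H,S,V=[hsv[...,i].astype(int) for i in range(3)]
g=(S<45)&(V>95)&(V<190);g[:,:220]=0;g[:,275:]=0;g[:140]=0;g[225:]=0
r=meas(c,g,.036,(240,180));print('stone',r[1])
O=np.array([.6594,.0346]);a=np.radians(1.8);ex=np.array([np.cos(a),np.sin(a)]);ey=np.array([-ex[1],ex[0]])
h=lambda p:((np.array(p)-O*1000)@np.c_[ex,ey]).round(1)
print('stone centre in holder',h(r[1][0]))
# wedge edges by crop pixels
for n,p in(('tail end',(222,513)),('L1',(187,300)),('L2',(189,395)),('L3',(192,480)),('R tail1',(246,430)),('R tail2',(252,480)),('thin',(190,188))):
    print(n,h(ray(c,[(215+p[0]/5,135+p[1]/5)],.028)[0,:2]*1000))
for n,p in(('cheek near',(240,377)),('cheek far',(188,128))): print(n,h(ray(c,[(215+p[0]/5,135+p[1]/5)],.026)[0,:2]*1000))
E
```

```text
stone ((672.414306640625, 49.32036590576172), (150.7478790283203, 50.7039794921875), 1.2654396295547485)
stone centre in holder [13.5 14.3]
tail end [-123.   -24.7]
L1 [-24.7 -13.5]
L2 [-68.6 -12.4]
L3 [-107.3  -11.9]
R tail1 [-86.1 -37.4]
R tail2 [-108.9  -39. ]
thin [ 27.7 -17.3]
cheek near [-61.4 -35.9]
cheek far [ 56.9 -17.6]
```

The stone is home at (13.5, 14.3). By the coarse top view the cheek may sit about 1.7 mm farther off, in which case the wedge may have stuck askew early. I'll take a close look with the wrist camera.

Call:
move_arm --plan '[0,-24,21,4,-0.008,0.016,0,0,-24,21,4,0,0,0,0,-24,21,4,0,0,0,0,-24,21,4,0,0,0,0,-24,21,4,0,0,0,0,-24,21,4,0,0,0,0,-24,21,4,0,0,0,0,-24,21,4,0,0,0,0,-24,21,4,0,0,0,0,-18,16,4,0,0,0,0,0,0,0,0,0,0,0,0,0,0,0,0,0]'

```text
time: 25.23
eef_pos: [0.6941, 0.0597, 0.1626]
tool_rot: [[-0.998, -0.067, -0.004], [-0.067, 0.998, 0.008], [0.004, 0.008, -1.0]]
contact_force: [-0.3, -0.6, 0.7]
gripper_width: 0.007
```

```bash
python3 - <<'E'
from h import *
go([.69,.01,.16],91.8)
c=cap('wrist');np.savez('pics/k.npz',**{k:np.array(v) for k,v in c.items()})
p=proj(c,[[.54,0,.028],[.70,0,.028],[.62,.02,.028],[.62,-.01,.026]]);print(p)
im=c['color'];x0=int(max(0,p[:,0].min()-50));x1=int(min(560,p[:,0].max()+60));y0=int(max(0,p[:,1].min()-30))
f=3 if (420-y0)*2<=600 else 1
cr=im[y0:y0+300,x0:x0+200,::-1];print(x0,y0,cr.shape)
cv2.imwrite('pics/k.png',cv2.resize(cr,None,fx=2,fy=2,interpolation=2))
E
```

```text
t 25.23 pos [0.6941 0.0597 0.1626] ang 93.85 tilt [-0.0043  0.0082] F [-0.27 -0.6   0.71] grip 0.007 q6 -93.5
shift tool mm [  7.4 -49.3   2.2] rotvec [ 0.0084 -0.0039  0.0359]
[[201.32339513 -28.20306951]
 [199.98615102 203.84481902]
 [228.33313427  99.87450746]
 [187.30195263  96.90817673]]
137 0 (300, 200, 3)
```

View pics/k.png

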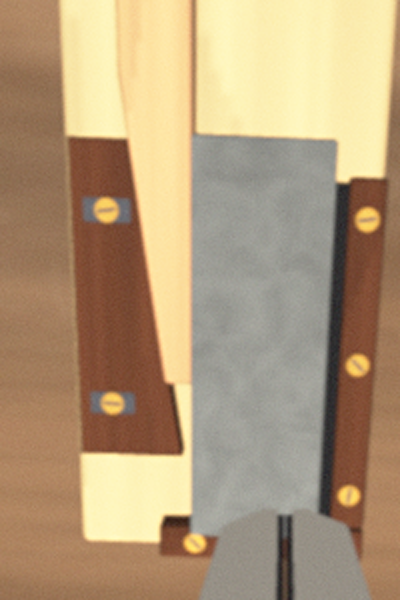

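```bash
python3 - <<'E'
from h import *
c=np.load('pics/k.npz')
O=np.array([.6579,.0346]);a=np.radians(1.8);ex=np.array([np.cos(a),np.sin(a)]);ey=np.array([-ex[1],ex[0]])
def h(n,p,z): print(n,((ray(c,[(137+q[0]/2,q[1]/2) for q in p],z)[:,:2]-O)@np.c_[ex,ey]*1000).round(1).tolist())
h('stone fence side',[(336,142),(329,330),(322,510)],.036)
h('stone gap side',[(192,142),(191.5,330),(190.5,500)],.036)
h('rubber/brown',[(350,183),(341,350),(331,510)],.024)
h('wedge straight',[(194.5,5),(193.5,60),(192.5,130)],.028)
h('wedge slope',[(128,142),(146,260),(165,380)],.028)
h('cheek',[(127,138),(150,270),(182,453)],.026)
h('wedge thin',[(180,383)],.028)
h('stop outer/near corners',[(163,517)],.026)
h('board edges',[(64,100),(386,100),(390,20),(62,20)],.014)
E
```

```text
stone fence side [[-59.6, 40.4], [5.9, 41.5], [78.6, 42.6]]
stone gap side [[-57.8, -9.2], [7.7, -9.4], [76.0, -9.8]]
rubber/brown [[-46.3, 47.2], [15.9, 47.5], [83.9, 47.4]]
wedge straight [[-101.6, -9.2], [-84.7, -9.5], [-62.1, -9.9]]
wedge slope [[-57.3, -32.6], [-16.4, -27.0], [29.2, -20.5]]
cheek [[-58.7, -33.3], [-12.6, -25.9], [59.9, -14.3]]
wedge thin [[30.3, -14.7]]
stop outer/near corners [[88.4, -22.2]]
board edges [[-71.4, -58.2], [-75.8, 59.5], [-102.2, 58.9], [-97.8, -57.6]]
```

Close-up: the wedge's straight side is in line with the stone's side, with no pale sliver against the cheek along its whole slope. Its thin end is at crop (180,383). That is a full-face bite, not an askew one, and the position fits the given bite range (tail at about x=-120). Handing in.

```bash
python3 -c "
from h import *
print(job_done())"
```

```text
the job is handed in; nothing more can be done
None
```

The near whetstone is lying flat in its holder, and the wooden wedge is holding it there. I handed the job in at about 25 s of the 72 s allowed; no verdict is reported.

**Stone:** I gripped it by its upper edges, lowered it onto the floor and slid it until I felt the end stop, then the fence. The top view puts its centre at about (13.5, 14.3) mm in the holder's frame, against a target of (14, 14.5).

**Wedge:** I slid it in thin end first until it bit, let go, then pushed on the butt with closed fingers. The push was 5–10 N at first. After I backed off and raised the fingers, it peaked at 14.4 N and settled at 11 N. The highest force reading was about 18 N, while seating the stone.

**Last checks:**
- **Wedge fit:** The wrist close-up shows the wedge flush with the stone and lying along the cheek over its whole slope. Its tail end is at about x=-120 mm, the expected bite point.
- **Peak push:** The 14.4 N peak is just over the 8–14 N range but well under ramming.
- **Small advance:** The last push moved the wedge only about 0.5 mm, less than the quoted stiffness suggests.
- **Disagreement:** The top view put the cheek about 1.7 mm farther off and the close-up about 0.7 mm. Fence-side and gap-side stone edges also differed by about 1°. I took both as pixel and calibration error.
- **Not tested:** I did not tug on the stone or wedge to check the hold.
- **Gravers and loupe:** I never moved near them, but I did not re-measure their positions at the end.

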